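# Unload the crimped nut from the arbor press with tongs

## Task

The arbor press has just crimped the dark M16 nut, and hands stay out of the press: take the red-handled spring tongs by their grips, reach in under the raised punch and its yellow guard, close the jaws on the sides of the nut and draw it out through the front of the press. Finish while still holding: tongs squeezed, nut gripped in the jaws, everything at rest, the nut at least 15 cm above the table and clear of the press (12 cm or more from the punch). The gripper itself must not touch the nut or the press or reach in under the guard, and the loose parts lying about must stay where they are.

Things in the scene. Friction and masses are not known exactly. Their poses are not given: they have to be found in the camera images.
- tongs: Steel spring tongs with red plastic grips, 0.1 kg, 240 mm long, lying on their side, opening horizontally. Origin: on the midline, halfway along the red grips, at the underside. x along the midline to the jaws, y across, z up. Pivot pin at x = -80 mm; red grips x -30 to +30 mm, 20 mm high, squeezed across y; arms ahead of them 12 mm high. Balance point x = -14 mm, with the nut +22 mm.
- jaws (a point): Midway between the two flat jaws: on the midline, 135 mm ahead of the tongs' origin, 10 mm above their underside. The jaws reach from 121 to 149 mm ahead of the origin and are 14 mm high (3 to 17 mm above the underside). Sprung open they stand 60 mm apart (68 mm over their outsides); their faces are parallel at a gap of 24 mm.
- tongs_left (a joint): Closing angle of one arm about the pivot (both mirror): 0 sprung open, 0.085 on the nut, 0.135 shut. Over their outsides the grips are 46 mm wide at 0; each mm squeezed off takes 2.7 mm off the jaw gap: 39 mm wide (grip faces parallel), gap 42 mm; 32 mm, gap 24 mm. Spring force on each grip: 5 N at first touch, 9 N at 39 mm, 13 N at 32 mm; held at 39 mm they can be carried, jaws open.
- nut: Dark brown M16 hex nut, 33 g, 24 mm across flats, 27.7 mm across corners, 13 mm high, lying flat on the anvil of the press. Origin: centre of its underside; z up along the bore; the flats face its x and every 60 degrees from it.
- press: Green bench arbor press, fixed. Origin at table height under the ram axis; x points from the open front back to the column (the throat opens to -x), z up. Base 96 mm wide, x -67 to +87 mm, up to 29 mm high; column from x = 44 mm back; head over the throat, 158 to 275 mm high, front at x = -46 mm; hand lever on its +y side, up to 286 mm high.
- anvil (a point): Centre of the flat round anvil top (38 mm across), on the ram axis, 41 mm above the table. The nut lies on it, at most 9 mm off centre.
- guard (a point): Middle of the front bar of the yellow finger guard, a hoop of 6 mm bar round the punch: 50 mm in front of the ram axis, 96 mm above the table (bar from 93 to 99 mm); its sides run 40 mm either side of the axis. The raised punch (24 mm across) ends 90 mm above the table. So the feed gap over the anvil is 49 mm high and 74 mm wide, and open to the front.
- nut_a: Bystander: bright M16 hex nut on the table near the press, 24 mm across flats, 13 mm high. Origin: centre of its underside.
- nut_b: Bystander: second bright M16 hex nut on the table, same size. Origin: centre of its underside.
- wood_block: Bystander: orange-brown beech block, 48 x 105 x 32 mm. Origin: centre of its underside.

How it is judged:
On the way, in this order (a step that is already met when the one before it is completed fails the run):
1. the tongs are picked up by their handles (height (world z) of tongs above 0.03 m and contact force between tongs and the fingers above 0.5 N), for 0.2 s.
2. the jaws are closed on the nut inside the press (distance between jaws and nut below 0.02 m and value of joint tongs_left above 0.06 rad and contact force between tongs and nut above 1 N and horizontal distance between nut and anvil below 0.03 m), for 0.2 s.
3. the nut is drawn out in front of the press, gripped in the jaws (x of nut in the frame of press below -0.055 m and z of nut in the frame of press below 0.2 m and contact force between tongs and nut above 1 N), for 0.05 s.
At the end, for the whole second after the job is handed in: The gripper holds the tongs squeezed on the nut: nut between the jaws (within 25 mm of their middle, pressed with over 1 N), not touched by the gripper; tongs off the press; nut over 0.15 m above the table, over 0.12 m from the ram axis, slower than 0.03 m/s (height (world z) of nut above 0.15 m and horizontal distance between nut and anvil above 0.12 m and distance between jaws and nut below 0.025 m and value of joint tongs_left above 0.06 rad and contact force between tongs and nut above 1 N and contact force between tongs and the fingers above 1 N and contact force between tongs and press below 0.2 N and contact force between nut and the arm below 0.1 N and contact force between nut and the fingers below 0.1 N and linear speed of nut below 0.03 m/s); the arm keeps its last pose, push and grip.
It fails at once if the gripper or arm touches the nut (contact force between nut and the fingers above 0.3 N or contact force between nut and the arm above 0.3 N).
It fails at once if the gripper or arm touches the press (contact force between press and the fingers above 0.5 N or contact force between press and the arm above 0.5 N).
It fails at once if the gripper reaches in under the guard (grip point less than 50 mm from the ram axis, below the head) (horizontal distance between the grasp point and anvil below 0.05 m and height (world z) of the grasp point below 0.17 m).
It fails at once if a bystander part is moved by more than 30 mm (distance of any of nut_a, nut_b, wood_block from where it was at the start of the episode above 0.03 m).
It also fails if it takes over 51 s, if anything falls off the work surface, if the arm or the gripper's body presses on something with over 40 N, if the wrist force passes 120 N, or if a joint passes its speed limit or range.

## Robot

A 7-joint arm with a two-finger parallel gripper is mounted at the origin on the work surface; the furniture and walls round the work are solid. World frame = base frame: x ahead of the robot, y to its left, z up, the work surface at z = 0. Lengths are in m, angles in rad, forces in N, time in s.
With the tool pointing down it reaches from about 0.4 to 0.85 m from the base axis. Payload 4.5 kg.
Tool frame: the origin (TCP) lies between the finger pads; the fingertips stand r.finger_overhang ahead of it and the grasp point (between the pads) lies 8 mm behind it (r.finger_overhang is the distance from the TCP to the fingertips, in m); z points along the fingers, x is the direction in which the jaws open and shut, and the axes are right-handed (so a half turn about z gives the same grasp; the last joint's range is limited). The gripper opens to 88 mm and grips with 3 to 60 N. Pads are 18 mm wide; open, the fingers measure 123 mm over their backs; the gripper's body (75 mm by 187 mm) begins 45 mm behind the grasp point.
Start: joints at [1.14, 0.689, -0.195, 1.565, 0.157, 0.902, -0.215], TCP at [0.28, -0.559, 0.25] pointing down, gripper open.
Joint ranges: [-3.01, 3.01], [-0.46, 2.08], [-1.47, 1.51], [0.13, 2.56], [-1, 4.14], [0.04, 2.09], [-2.66, 2.66]. Speed limits (rad/s): [2.57, 2.57, 3.14, 3.14, 3.14, 3.14, 3.14].

## Interface

Orientations are given as a unit quaternion [x, y, z, w].
In Python, from plant import r gives the robot as it stands.
- The arm moves only by the tool move_arm, never from a script. Its argument "targets" is a list that holds one entry, the list of rows, each a list of 7 numbers: the turn, a rotation vector about the world's x, y, z in rad, then the shift along the world's x, y, z in m, then the opening, from 0 (shut) to 1 (fully open). A call has 1 to 5 rows; each row shifts and turns the pose as measured when the row begins; what a row does not reach is not made up. A row lasts 1/10 s, in which the tool goes at most 50 mm and 8.59 degrees, less where a joint would pass 70% of its speed; a pose out of reach is approached as far as the arm can. A call with a gripper value outside its range is refused whole. The fingers move at their own pace and stop on an object; "force" is the grip in N (left out, the last holds). Time passes only in rows, so rows that do not move let the fingers close. It gives the time, the measured TCP pose, the force and the opening at its end, in the units of the state.
- r.get_state(): the state, without advancing time (a new reading comes with each control period).
- r.snapshot(name): name is "side" or "top" or "wrist"; returns a dict with "frame" (480x640x3 uint8, red, green, blue), "K" (3x3 intrinsics, pixels), "T" (4x4, takes a point from camera to world coordinates). Camera axes: x right, y up, looking along -z (the intrinsics and any distortion apply to the point x, -y, -z); pixel columns grow to the right and rows downward; lengths in m; the calibration is good to about 2 mm. A picture is of the moment at which its call begins. There is no depth.
- r.finish_job(): hands the job in, once; it reports no verdict.
Trained networks look in a picture, given as the dict that the camera call returned (one of the last four; its "shot" number tells which), for a name from the list of things; names that differ only in an ending like _2 or _b are one class to them, and where a whole thing is asked for, a point or a joint stands for the part that bears it (a point fixed in the world has none). Each returns a list of dicts, best first, with "score" (0 to 1); they miss things now and then, are a little off and sometimes report something else, mostly with a low value. They report only what shows in the picture. A call takes as long as a camera call.
- r.find_in(picture, query): "centre" ([row, column] in pixels, amid what is visible of it).
The state is a dict: "clock": time; "q": joint angles; "qd": joint speeds; "joint_torque": joint torques, N m; "tool_pos": TCP position; "eef_rot": TCP orientation; "contact_force": force on the tool from outside, world axes, zero at the start; "moment": the same for the moment, N m; "opening": opening from 0.0 (shut) to 1.0 (fully open).
Only numpy, scipy, OpenCV 4.12 (cv2) and the standard library are available. Lean on these libraries where they do the work, as an engineer would, in place of code of your own. Each camera call takes 0.05 s, during which the arm holds its last target. There are 200 camera calls.

## Working session

There is one attempt and no reset: what is moved stays moved. The work goes in short steps, Python scripts to look and compute and a tool call to move; the robot and the scene stay as the last step left them, time stands still between calls to the robot, and variables do not carry over. Pictures are saved under pics/ and viewed, about 8 in all and at most 12, crops included, and the job is handed in when it is done.

Besides the shell and the picture viewer there is one more tool, called after "Request:" by a JSON object that holds its "op" and its "data". move_arm: Moves the arm, as the interface text tells. Its arguments: {"type":"object","properties":{"targets":{"type":"array","items":{"type":"array","items":{"type":"array","items":{"type":"number"}}}},"force":{"type":"number"}},"required":["targets"]}

```bash
mkdir -p pics; ls; cat > h.py <<'E'
import numpy as np, cv2
from plant import r
def snap(n,fn=None):
    s=r.snapshot(n)
    if fn: cv2.imwrite(f'pics/{fn}.png',s['frame'][:,:,::-1])
    return s
def ray(s,rc,z):
    """pixel [row,col] -> world point on plane z"""
    K=np.array(s['K']);T=np.array(s['T'])
    d=np.linalg.inv(K)@[rc[1],rc[0],1]; d=T[:3,:3]@(d*[1,-1,-1]); o=T[:3,3]
    return o+d*(z-o[2])/d[2]
def proj(s,p):
    K=np.array(s['K']);T=np.array(s['T'])
    c=T[:3,:3].T@(np.array(p)-T[:3,3]); c=K@(c*[1,-1,-1]); return np.round([c[1]/c[2],c[0]/c[2]],1)
E
python3 - <<'E'
from h import *
print(r.get_state(), r.finger_overhang)
for n in ['top','side']:
    s=snap(n,n+'0'); print(n,s['K'],s['T'],s.keys())
    for q,z in [('tongs',.01),('nut',.05),('press',.1),('wood_block',.032),('nut_a',.013)]:
        for f in r.find_in(s,q)[:3]: print(q,round(f['score'],2),f['centre'],ray(s,f['centre'],z).round(3))
E
```

```text
pics
{'clock': 0.0, 'q': array([ 1.13978652,  0.68999548, -0.19448356,  1.5663085 ,  0.15732611,
        0.90249167, -0.2151084 ]), 'qd': array([ 0.00013784, -0.00103264, -0.00028184, -0.00051956, -0.00065539,
       -0.00135773,  0.00069689]), 'joint_torque': array([-5.39447228e-04, -5.27552927e+01, -1.26729079e+00, -1.53424501e+01,
       -5.27052570e-02,  6.58135643e-03,  1.72115138e-04]), 'tool_pos': array([ 0.27982978, -0.55819312,  0.24891153]), 'eef_rot': array([ 8.50972716e-01, -5.25209117e-01, -8.11205060e-04, -4.02407087e-04]), 'contact_force': array([ 0.42005556, -0.44461116, -0.36809973]), 'moment': array([0.05385412, 0.01268048, 0.03347091]), 'opening': 0.9990829607734247} 0.011
top [[545.22475375   0.         319.07417279]
 [  0.         545.22475375 243.27234215]
 [  0.           0.           1.        ]] [[-0.36435439  0.74878208 -0.55368879 -0.16124007]
 [-0.93125845 -0.29175124  0.21826341  0.17601231]
 [ 0.00189234  0.5951526   0.80361048  0.94057916]
 [ 0.          0.          0.          1.        ]] dict_keys(['frame', 'K', 'T', 'shot'])
tongs 0.76 [215.1, 430.5
[... 324 characters left out ...]
554002   0.         320.24448515]
 [  0.         586.45554002 247.55210579]
 [  0.           0.           1.        ]] [[ 0.99646866  0.04143428 -0.07303017  0.34678442]
 [-0.08395583  0.47846348 -0.87408473 -1.24441989]
 [-0.00127481  0.87712935  0.48025251  0.7519966 ]
 [ 0.          0.          0.          1.        ]] dict_keys(['frame', 'K', 'T', 'shot'])
tongs 0.65 [354.7, 335.2] [ 0.452 -0.336  0.01 ]
nut 0.62 [274.9, 341.4] [ 0.491 -0.101  0.05 ]
nut 0.52 [264.9, 301.9] [ 0.403 -0.048  0.05 ]
press 0.78 [239.0, 337.5] [ 0.49  -0.019  0.1  ]
wood_block 0.66 [217.1, 292.4] [0.393 0.251 0.032]
nut_a 0.62 [274.9, 341.4] [ 0.499 -0.041  0.013]
nut_a 0.52 [264.9, 301.9] [0.406 0.015 0.013]
```

View pics/top0.png

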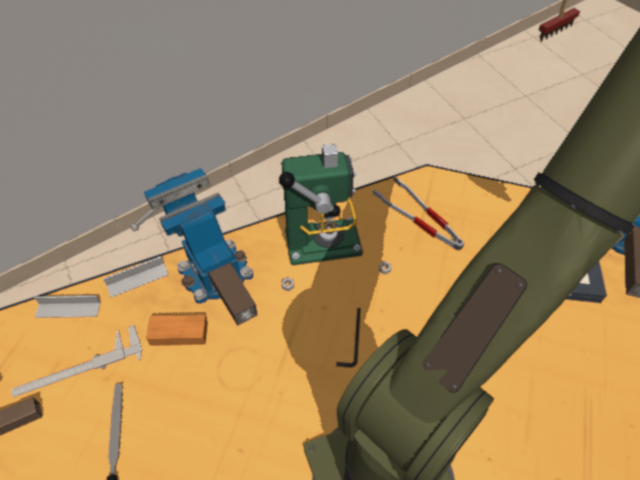

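View pics/side0.png

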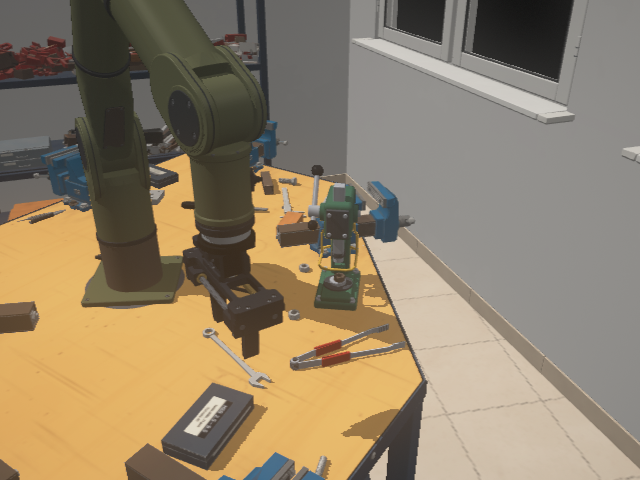

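The two pictures show the press at (325,210) in top and (340,250) in side. The tongs have their pivot at (460,243) in top and (295,362) in side, jaws pointing away from the robot. I'll enlarge both areas for precise points.

```bash
python3 - <<'E'
import cv2,numpy as np
t=cv2.imread('pics/top0.png');s=cv2.imread('pics/side0.png')
# top press: rows140-270, cols 270-370 ; side press rows 160-310, cols 290-390; tongs
a=cv2.resize(t[140:270,270:470],(800,520),interpolation=cv2.INTER_CUBIC)
cv2.imwrite('pics/c1.png',a)
b=cv2.resize(s[170:380,270:420],None,fx=2.85,fy=2.85,interpolation=cv2.INTER_CUBIC)
b=cv2.resize(s[230:375,270:420],(600,580),interpolation=cv2.INTER_CUBIC)
cv2.imwrite('pics/c2.png',b)
E
```

```text
(no output)
```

View pics/c1.png

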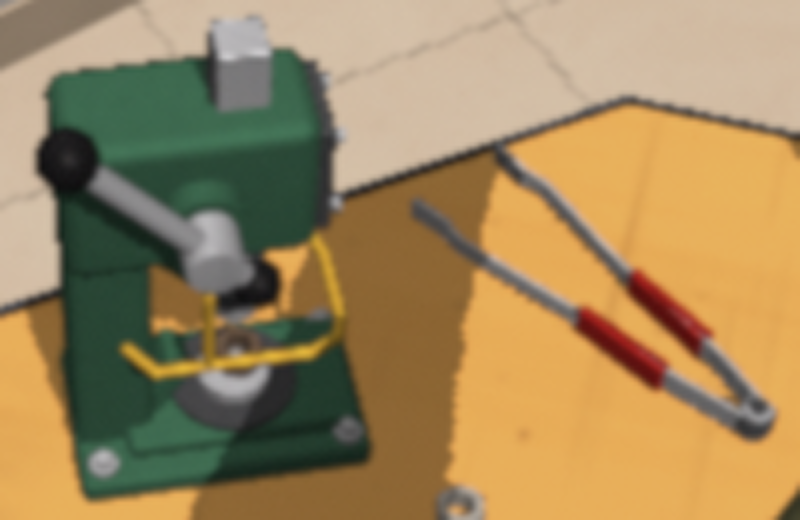

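View pics/c2.png

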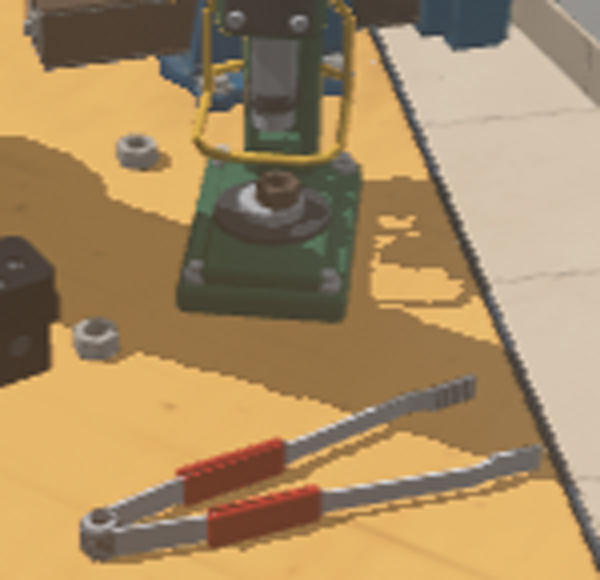

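```bash
cat > fit.py <<'E'
from h import *
from scipy.optimize import least_squares
S={n:snap(n) for n in('top','side')}
def px(n,x,y): # crop px -> [row,col]
    return np.array([140+y/4,270+x/4]) if n=='top' else np.array([230+y/4,270+x/4])
def fit(pts,x0):
    def W(v,p): c,s=np.cos(v[2]),np.sin(v[2]); return [v[0]+c*p[0]-s*p[1],v[1]+s*p[0]+c*p[1],p[2]]
    f=lambda v:np.concatenate([proj(S[n],W(v,p))-px(n,*q) for n,p,q in pts])
    o=least_squares(f,x0,x_scale=[.01,.01,.1],diff_step=1e-3,loss='soft_l1'); return o.x,o.fun.reshape(-1,2).round(1)
P=[('side',(0,0,.041),(271,197)),('side',(-.05,0,.096),(273,154)),('side',(-.067,.048,0),(180,305)),('side',(-.067,-.048,0),(343,320)),
('top',(0,0,.041),(235,370)),('top',(-.05,0,.096),(237,362)),('top',(-.067,.048,0),(90,492)),('top',(-.067,-.048,0),(368,458))]
T=[('side',(-.08,0,.01),(100,533)),('side',(-.03,0,.01),(195,507)),('side',(.03,0,.01),(301,479)),('side',(.149,0,.01),(505,423)),
('top',(-.08,0,.01),(755,415)),('top',(-.03,0,.01),(685,358)),('top',(.03,0,.01),(606,300)),('top',(.149,0,.01),(457,178))]
for n,p,x0 in('press',P,[.5,-.08,1.5]),('tongs',T,[.46,-.33,.2]):
    v,e=fit(p,x0); print(n,v.round(4),np.degrees(v[2]).round(1),e.tolist())
for n,q in('side',(278,190)),('top',(240,345)): print('nut',n,ray(S[n],px(n,*q),.0475))
for n in S:
    for q in('anvil','guard','jaws'):
        for f in r.find_in(S[n],q)[:1]: print(n,q,f)
E
python3 fit.py
```

```text
press [ 0.4893 -0.0684  1.2317] 70.6 [[-8.2, 1.2], [-7.5, -3.9], [-8.2, -3.0], [-6.1, -3.1], [-0.3, -14.9], [-15.7, 9.2], [-1.5, 54.0], [-28.9, -18.3]]
tongs [ 0.4461 -0.3281  0.3257] 18.7 [[-0.4, -0.8], [-0.4, -0.9], [-1.1, 0.1], [-1.6, 0.9], [0.2, 0.6], [0.1, 0.6], [-1.7, 0.1], [-1.6, -0.1]]
nut side [ 0.48582539 -0.10815867  0.0475    ]
nut top [ 0.48697752 -0.1038985   0.0475    ]
top anvil {'centre': [204.7, 320.6], 'score': 0.9}
top guard {'centre': [207.5, 322.4], 'score': 0.55}
top jaws {'centre': [217.8, 428.7], 'score': 0.65}
side anvil {'centre': [239.3, 338.6], 'score': 0.94}
side guard {'centre': [239.3, 336.3], 'score': 0.85}
side jaws {'centre': [352.6, 331.5], 'score': 0.73}
```

```bash
sed -i "s/('top',(-.05,0,.096),(237,362)),('top',(-.067,.048,0),(90,492)),('top',(-.067,-.048,0),(368,458))/('top',(.087,.048,0),(90,494)),('top',(-.067,.048,0),(368,460))/" fit.py; sed -i 's/return np.round(\[c\[1\]\/c\[2\],c\[0\]\/c\[2\]\],1)/return np.array([c[1]\/c[2],c[0]\/c[2]])/' h.py; python3 fit.py | head -4
```

```text
press [ 0.485  -0.0996  1.3573] 77.8 [[-1.3, 1.0], [-0.0, -1.5], [1.4, -0.8], [0.8, 1.1], [-3.1, -0.3], [1.1, -1.6], [0.1, 1.2]]
tongs [ 0.446  -0.3282  0.3308] 19.0 [[-0.1, -0.7], [-0.3, -0.8], [-1.1, 0.1], [-1.8, 0.7], [0.0, 0.8], [0.1, 0.7], [-1.7, 0.1], [-1.5, -0.3]]
nut side [ 0.48582539 -0.10815867  0.0475    ]
nut top [ 0.48697752 -0.1038985   0.0475    ]
```

Estimates: press origin at (0.485, -0.100) with yaw 78°, nut at (0.4865, -0.106), tongs at (0.446, -0.328) with yaw 19°. Next I move above the tongs.

Request:
{"op": "move_arm", "data": {"targets": [[[0, 0, -0.0265, 0.03, 0.036, -0.01, 1], [0, 0, -0.0265, 0.03, 0.036, -0.01, 1], [0, 0, -0.0265, 0.03, 0.036, -0.01, 1], [0, 0, -0.0265, 0.03, 0.036, -0.01, 1], [0, 0, -0.0265, 0.03, 0.036, -0.01, 1]]], "force": 40}}

```text
clock: 1.9
tool_pos: [0.4269, -0.3827, 0.1999]
eef_rot: [0.807, -0.591, 0.003, 0.004]
contact_force: [1.0, -0.9, 0.4]
opening: 1.003
```

Request:
{"op": "move_arm", "data": {"targets": [[[0, 0, 0, 0.01, 0.028, -0.01, 1], [0, 0, 0, 0.009, 0.027, -0.01, 1], [0, 0, 0, 0, 0, 0, 1]]]}}

```text
clock: 2.2
tool_pos: [0.4534, -0.3167, 0.1784]
eef_rot: [0.811, -0.585, 0.003, 0.001]
contact_force: [0.5, 0.1, -0.4]
opening: 0.998
```

```bash
python3 - <<'E'
from h import *
st=r.get_state(); print(st['tool_pos'],st['eef_rot'])
s=snap('wrist','w1'); print(s['T'])
for p in [(-.08,0,.01),(-.03,0,.01),(.03,0,.01),(.149,0,.01)]:
    c,n=np.cos(.331),np.sin(.331); print(p,proj(s,[.446+c*p[0],-.3282+n*p[0],p[2]]))
t=snap('top'); print('ball',ray(t,[180,287],.28),'nutb',ray(t,[140+503/4,270+460/4],.007))
E
```

```text
[ 0.45342262 -0.31668636  0.17844724] [ 0.81107517 -0.5849338   0.00286259  0.00114624]
[[ 0.31528065  0.90620459  0.28176471  0.52744288]
 [-0.9489826   0.29934089  0.09913153 -0.29192031]
 [ 0.00548975 -0.29864406  0.95434878  0.31272894]
 [ 0.          0.          0.          1.        ]]
(-0.08, 0, 0.01) [317.14030507 331.39708129]
(-0.03, 0, 0.01) [265.33451105 331.20655727]
(0.03, 0, 0.01) [196.50335898 330.9534198 ]
(0.149, 0, 0.01) [ 33.05044261 330.3522958 ]
ball [ 0.43402545 -0.00142701  0.28      ] nutb [ 0.37862452 -0.18351752  0.007     ]
```

View pics/w1.png

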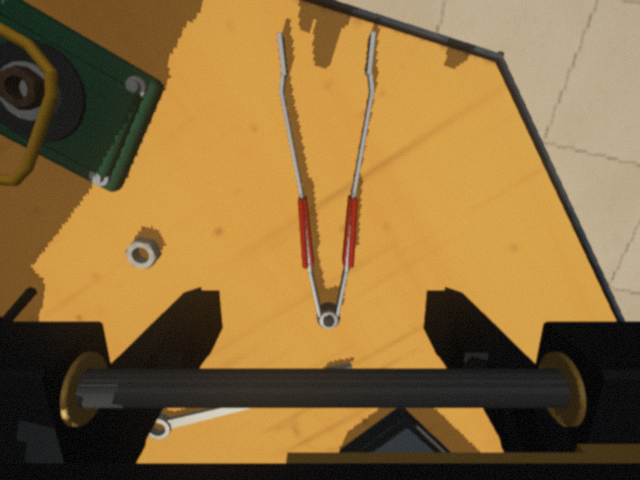

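The wrist view agrees with the fit: pivot at (319,328), grip midline at column 328, tips at (35,327), so the estimate is off by about 1.5 mm. Descending.

Request:
{"op": "move_arm", "data": {"targets": [[[0, 0, 0, -0.004, -0.005, -0.035, 1], [0, 0, 0, -0.004, -0.005, -0.035, 1], [0, 0, 0, 0, 0, -0.035, 1], [0, 0, 0, 0, 0, -0.025, 1], [0, 0, 0, 0, 0, 0, 1]]]}}

```text
clock: 2.8
tool_pos: [0.4419, -0.346, 0.0495]
eef_rot: [0.805, -0.593, 0.012, 0.006]
contact_force: [-0.9, -0.1, 0.3]
opening: 0.999
```

Request:
{"op": "move_arm", "data": {"targets": [[[0.012, 0.006, 0.015, 0.002, 0.01, 0, 1], [0.012, 0.006, 0.015, 0.002, 0.009, 0, 1], [0, 0, 0, 0, 0, 0, 1], [0, 0, 0, 0, 0, 0, 1]]]}}

```text
clock: 3.2
tool_pos: [0.4472, -0.3298, 0.0538]
eef_rot: [0.813, -0.582, 0.002, 0.0]
contact_force: [0.1, -0.3, 0.5]
opening: 1.001
```

Request:
{"op": "move_arm", "data": {"targets": [[[0, 0, 0, -0.001, 0.003, -0.012, 1], [0, 0, 0, 0, 0.001, -0.012, 1], [0, 0, 0, 0, 0.001, -0.01, 1], [0, 0, 0, 0, 0, 0, 1], [0, 0, 0, 0, 0, 0, 1]]]}}

```text
clock: 3.7
tool_pos: [0.4467, -0.3245, 0.0177]
eef_rot: [0.814, -0.581, 0.003, 0.0]
contact_force: [-0.4, 0.1, -0.1]
opening: 1.0
```

Request:
{"op": "move_arm", "data": {"targets": [[[0, 0, 0, 0, -0.002, -0.003, 1], [0, 0, 0, 0, 0, 0, 1], [0, 0, 0, 0, 0, 0, 0.55], [0, 0, 0, 0, 0, 0, 0.5], [0, 0, 0, 0, 0, 0, 0.46]]], "force": 35}}

```text
clock: 4.2
tool_pos: [0.4468, -0.3272, 0.0148]
eef_rot: [0.813, -0.582, 0.004, 0.0]
contact_force: [0.4, 0.4, -0.7]
opening: 0.749
```

Request:
{"op": "move_arm", "data": {"targets": [[[0, 0, 0, 0, 0, 0, 0.44], [0, 0, 0, 0, 0, 0, 0.44], [0, 0, 0, 0, 0, 0, 0.44]]]}}

```text
clock: 4.5
tool_pos: [0.447, -0.3272, 0.0151]
eef_rot: [0.813, -0.582, 0.004, 0.0]
contact_force: [0.8, 1.0, -0.6]
opening: 0.483
```

Request:
{"op": "move_arm", "data": {"targets": [[[0, 0, 0, 0, 0, 0, 0.44], [0, 0, 0, 0, 0, 0, 0.44], [0, 0, 0, 0, 0, 0, 0.44]]]}}

```text
clock: 4.8
tool_pos: [0.447, -0.3272, 0.0151]
eef_rot: [0.813, -0.582, 0.004, 0.0]
contact_force: [-0.4, -0.4, -0.3]
opening: 0.442
```

Request:
{"op": "move_arm", "data": {"targets": [[[0, 0, 0, 0, 0, 0.01, 0.44], [0, 0, 0, 0, 0, 0.02, 0.44], [0, 0, 0, 0, 0, 0.02, 0.44], [0, 0, 0, 0, 0, 0, 0.44], [0, 0, 0, 0, 0, 0, 0.44]]]}}

```text
clock: 5.3
tool_pos: [0.4463, -0.3268, 0.0676]
eef_rot: [0.813, -0.582, 0.003, 0.0]
contact_force: [-0.4, 0.3, -1.5]
opening: 0.441
```

Request:
{"op": "move_arm", "data": {"targets": [[[0, 0, 0.07, 0, 0, 0, 0.44], [0, 0, 0.12, 0, 0, 0, 0.44], [0, 0, 0.12, 0, 0, 0, 0.44], [0, 0, 0.12, 0, 0, 0, 0.44], [0, 0, 0.12, 0, 0, 0, 0.44]]]}}

```text
clock: 5.8
tool_pos: [0.4446, -0.3255, 0.0641]
eef_rot: [0.944, -0.329, 0.001, -0.001]
contact_force: [-0.4, -0.4, -0.7]
opening: 0.443
```

Request:
{"op": "move_arm", "data": {"targets": [[[0, 0, 0.12, 0, 0, 0, 0.44], [0, 0, 0.12, 0, 0, 0, 0.44], [0, 0, 0.12, 0, 0, 0, 0.44], [0, 0, 0.05, -0.003, 0, 0, 0.44], [0, 0, 0, 0, 0, 0, 0.44]]]}}

```text
clock: 6.3
tool_pos: [0.4389, -0.324, 0.0593]
eef_rot: [0.993, -0.12, -0.003, -0.003]
contact_force: [0.3, 0.1, -1.4]
opening: 0.44
```

```bash
python3 - <<'E'
from h import *
st=r.get_state(); q=st['eef_rot']; print(st['tool_pos'],q,np.degrees(2*np.arctan2(q[1],q[0])),st['opening'])
s=snap('wrist','w2')
for q,z in [('nut',.0475),('anvil',.041),('jaws',.06),('tongs',.06)]:
    for f in r.find_in(s,q)[:3]: print(q,round(f['score'],2),f['centre'],ray(s,f['centre'],z).round(4))
for n,p in [('nut',(.4865,-.106,.0475)),('anvil',(.485,-.0996,.041)),('guard',(.485-.05*.208,-.0996-.05*.978,.096))]: print(n,proj(s,p))
snap('side','s2')
a=cv2.imread('pics/w2.png'); b=cv2.imread('pics/s2.png')[200:350,250:420]
cv2.imwrite('pics/s2c.png',cv2.resize(b,(680,600),interpolation=cv2.INTER_CUBIC))
E
```

```text
[ 0.43894605 -0.32396287  0.05931354] [ 0.99274505 -0.1201756  -0.00290951 -0.00257524] -13.804578639805456 0.44045099501751706
nut 0.98 [24.7, 113.1] [ 0.395  -0.2007  0.0475]
anvil 0.68 [249.6, 275.9] [ 0.4259 -0.2953  0.041 ]
jaws 0.83 [253.9, 351.9] [ 0.4573 -0.298   0.06  ]
tongs 0.66 [259.8, 355.5] [ 0.4582 -0.3007  0.06  ]
nut [-474.14294233  297.29839146]
anvil [-470.45995519  287.45681143]
guard [-512.86818679  273.80167883]
```

View pics/w2.png

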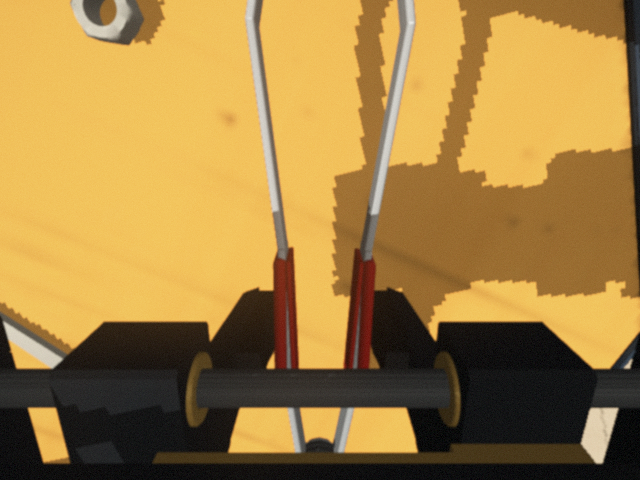

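```bash
python3 - <<'E'
from h import *
w=cv2.imread('pics/w1.png')[50:130,0:80]; b=cv2.imread('pics/s2.png')[225:375,270:395]
a=cv2.resize(w,(300,300),interpolation=cv2.INTER_CUBIC); c=cv2.resize(b,(500,600),interpolation=cv2.INTER_CUBIC)
o=np.zeros((600,800,3),np.uint8); o[:300,:300]=a; o[:,300:]=c; cv2.imwrite('pics/m.png',o)
s=snap('wrist')
p=[ray(s,x,z) for x,z in(([20,330.5],.054),([255,325],.058),([447,319],.054))]
print(p, [np.degrees(np.arctan2(*(p[i]-p[j])[1::-1])) for i,j in((0,1),(0,2),(1,2))])
E
```

```text
[array([ 0.46947989, -0.21882182,  0.054     ]), array([ 0.44843981, -0.29721279,  0.058     ]), array([ 0.42253893, -0.3913009 ,  0.054     ])] [np.float64(74.97594408761611), np.float64(74.775431032084), np.float64(74.60866141970519)]
```

View pics/m.png

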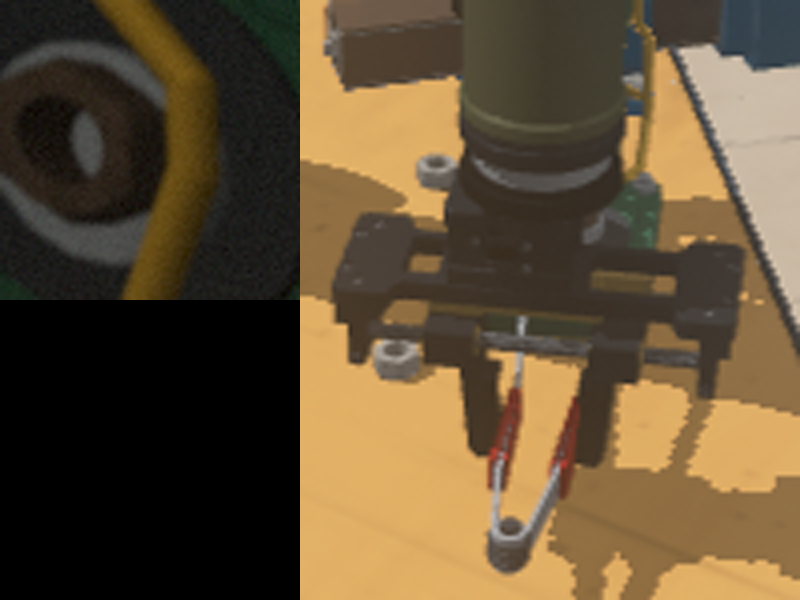

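```bash
cat > nutfit.py <<'E'
from h import *
import itertools
T=np.array([[0.31528065,0.90620459,0.28176471,0.52744288],[-0.9489826,0.29934089,0.09913153,-0.29192031],[0.00548975,-0.29864406,0.95434878,0.31272894],[0,0,0,1]])
s0=snap('wrist'); cams={'w1':dict(K=s0['K'],T=T),'side0':snap('side'),'top0':snap('top')}
def run(fn,off=0.008):
    s=cams[fn]; im=cv2.imread(f'pics/{fn}.png'); c=proj(s,(.4865,-.106,.0475)).astype(int); k=28
    r0,c0=max(c[0]-k,0),max(c[1]-k,0); p=im[r0:c[0]+k,c0:c[1]+k]; F=6
    p=cv2.resize(p,None,fx=F,fy=F,interpolation=cv2.INTER_CUBIC).astype(int); p=cv2.GaussianBlur(p.astype(np.float32),(0,0),2)
    B,G,R=p[...,0],p[...,1],p[...,2]; sat=(R-B)/(R+1)
    guard=cv2.dilate(((R>110)&(sat>.5)).astype(np.uint8),np.ones((9,9)))>0
    brown=(sat>.3)&(R-G>6)&(R<130)
    valid=~guard
    pt=lambda q:((proj(s,q)-[r0,c0]+.5)*F-.5)[::-1]
    res=[]
    for yaw in range(0,60,3):
      A=np.radians(yaw+30+60*np.arange(6)); H=np.array([[np.cos(a)*.01385,np.sin(a)*.01385] for a in A])
      C=np.array([[np.cos(a)*.0082,np.sin(a)*.0082] for a in np.linspace(0,6.28,24)])
      def masks(x,y):
        P=[pt((x+h[0],y+h[1],z)) for h in H for z in(.041,.054)]; m=np.zeros(R.shape,np.uint8)
        cv2.fillConvexPoly(m,cv2.convexHull(np.float32(P)).astype(np.int32),1)
        b=np.zeros(R.shape,np.uint8); cv2.fillConvexPoly(b,np.int32([pt((x+h[0],y+h[1],.054)) for h in C]),1); return m>0,b>0
      best=(-1,)
      for x,y in itertools.product(np.arange(.4865-off,.4865+off,.001),np.arange(-.106-off,-.106+off,.001)):
        m,b=masks(x,y); v=valid&~b; iou=(m&brown&v).sum()/max(1,((m|brown)&v).sum())
        if iou>best[0]: best=(iou,x,y)
      res.append((best[0],yaw,round(best[1],4),round(best[2],4)))
    res.sort(reverse=True); print(fn,c,brown.sum()/F/F,[(round(a,3),)+t for a,*t in res for t in[tuple(t)]][:8], 'worst',res[-1])
for f in cams: run(f)
E
time python3 nutfit.py
```

```text
w1 [89 30] 1745.5833333333333 [(np.float64(0.537), 6, np.float64(0.4865), np.float64(-0.106)), (np.float64(0.535), 3, np.float64(0.4865), np.float64(-0.106)), (np.float64(0.535), 9, np.float64(0.4865), np.float64(-0.106)), (np.float64(0.532), 12, np.float64(0.4865), np.float64(-0.106)), (np.float64(0.532), 0, np.float64(0.4865), np.float64(-0.106)), (np.float64(0.53), 15, np.float64(0.4865), np.float64(-0.106)), (np.float64(0.528), 57, np.float64(0.4865), np.float64(-0.106)), (np.float64(0.525), 54, np.float64(0.4865), np.float64(-0.106))] worst (np.float64(0.509992971304587), 30, np.float64(0.4865), np.float64(-0.106))
side0 [276 339] 201.05555555555554 [(np.float64(0.537), 54, np.float64(0.4855), np.float64(-0.101)), (np.float64(0.537), 51, np.float64(0.4865), np.float64(-0.101)), (np.float64(0.533), 57, np.float64(0.4865), np.float64(-0.101)), (np.float64(0.529), 48, np.float64(0.4865), np.float64(-0.101)), (np.float64(0.525), 0, np.float64(0.4865), np.float64(-0.101)), (np.float64(0.521), 3, np.float64(0.4865), np.float64(-0.099)), (np.float64(0.52), 45, np.float64(0.4865), np.float64(-0.099)), (np.float64(0.519), 6, np.float64(0.4865), np.float64(-0.1))] worst (np.float64(0.506108202443281), 27, np.float64(0.4855), np.float64(-0.1))
top0 [226 331] 278.61111111111114 [(np.float64(0.295), 3, np.float64(0.4945), np.float64(-0.108)), (np.float64(0.294), 54, np.float64(0.4945), np.float64(-0.109)), (np.float64(0.294), 57, np.float64(0.4945), np.float64(-0.109)), (np.float64(0.294), 51, np.float64(0.4945), np.float64(-0.109)), (np.float64(0.292), 0, np.float64(0.4945), np.float64(-0.109)), (np.float64(0.289), 6, np.float64(0.4945), np.float64(-0.108)), (np.float64(0.288), 48, np.float64(0.4945), np.float64(-0.109)), (np.float64(0.288), 45, np.float64(0.4945), np.float64(-0.109))] worst (np.float64(0.2784664168348227), 39, np.float64(0.4945), np.float64(-0.11))
real	0m28.899s
user	0m25.001s
sys	0m0.174s
```

```bash
python3 - <<'E'
import cv2,numpy as np
im=cv2.imread('pics/w1.png'); 
for rr in (72,80,87,95,103): print(rr,[tuple(int(v) for v in im[rr,c][::-1]) for c in range(0,60,4)])
from nutfit import *
E
python3 - <<'E'
E
sed -n 1,1p /dev/null
```

```text
72 [(44, 36, 29), (47, 37, 29), (45, 39, 27), (47, 37, 27), (43, 34, 23), (45, 34, 25), (43, 35, 28), (40, 33, 25), (31, 25, 16), (71, 71, 70), (84, 84, 81), (86, 66, 22), (106, 83, 27), (89, 64, 18), (56, 42, 9)]
80 [(43, 37, 28), (37, 29, 24), (26, 25, 13), (26, 17, 16), (28, 23, 22), (33, 30, 27), (48, 43, 35), (51, 40, 33), (46, 36, 27), (33, 23, 18), (29, 23, 16), (70, 51, 13), (104, 77, 23), (81, 56, 11), (58, 40, 11)]
87 [(45, 35, 26), (39, 31, 24), (22, 19, 11), (21, 17, 13), (25, 19, 15), (72, 72, 70), (79, 80, 79), (42, 33, 27), (40, 29, 22), (27, 21, 16), (24, 16, 12), (64, 48, 16), (104, 78, 24), (83, 65, 19), (60, 44, 17)]
95 [(39, 32, 30), (42, 38, 27), (45, 37, 30), (32, 26, 21), (22, 12, 6), (28, 20, 12), (78, 79, 74), (48, 36, 33), (41, 35, 22), (29, 21, 14), (25, 21, 19), (70, 55, 13), (102, 78, 23), (91, 64, 21), (63, 50, 11)]
103 [(25, 25, 24), (77, 78, 74), (67, 63, 58), (46, 40, 32), (40, 30, 24), (42, 29, 23), (42, 35, 24), (44, 39, 25), (27, 21, 18), (25, 18, 14), (35, 23, 12), (108, 81, 25), (90, 66, 17), (62, 46, 8), (43, 36, 24)]
w1 [89 30] 1745.58333333333
[... 1164 characters left out ...]
at64(0.506108202443281), 27, np.float64(0.4855), np.float64(-0.1))
top0 [226 331] 278.61111111111114 [(np.float64(0.295), 3, np.float64(0.4945), np.float64(-0.108)), (np.float64(0.294), 54, np.float64(0.4945), np.float64(-0.109)), (np.float64(0.294), 57, np.float64(0.4945), np.float64(-0.109)), (np.float64(0.294), 51, np.float64(0.4945), np.float64(-0.109)), (np.float64(0.292), 0, np.float64(0.4945), np.float64(-0.109)), (np.float64(0.289), 6, np.float64(0.4945), np.float64(-0.108)), (np.float64(0.288), 48, np.float64(0.4945), np.float64(-0.109)), (np.float64(0.288), 45, np.float64(0.4945), np.float64(-0.109))] worst (np.float64(0.2784664168348227), 39, np.float64(0.4945), np.float64(-0.11))
```

Request:
{"op": "move_arm", "data": {"targets": [[[0.006, 0, 0.01, 0, 0, 0.03, 0.44], [0, 0, 0.01, 0, 0, 0.035, 0.44], [0, 0, 0, 0, 0, 0.03, 0.44], [0, 0, 0, 0, 0, 0, 0.44], [0, 0, 0, 0, 0, 0, 0.44]]]}}

```text
clock: 7.45
tool_pos: [0.4388, -0.3234, 0.1575]
eef_rot: [0.994, -0.11, -0.004, -0.006]
contact_force: [0.3, 1.0, -1.8]
opening: 0.44
```

```bash
python3 - <<'E'
from h import *
st=r.get_state(); q=st['eef_rot']; print(st['tool_pos'],q,np.degrees(2*np.arctan2(q[1],q[0])),st['opening'])
s=snap('wrist','w3'); np.savez('w3.npz',K=s['K'],T=s['T'])
c=proj(s,(.4865,-.106,.0475)); print('nut',c,'anvil',proj(s,(.485,-.0996,.041)))
im=s['frame'][:300,180:580,::-1]; cv2.imwrite('pics/w3c.png',cv2.resize(im,(800,600),interpolation=cv2.INTER_CUBIC))
E
```

```text
[ 0.43881464 -0.3234047   0.15747406] [ 0.99394608 -0.1096667  -0.00368616 -0.00555143] -12.592486187503892 0.4397665622313519
nut [-175.79525183  321.30411091] anvil [-180.73069374  315.95490197]
```

View pics/w3c.png

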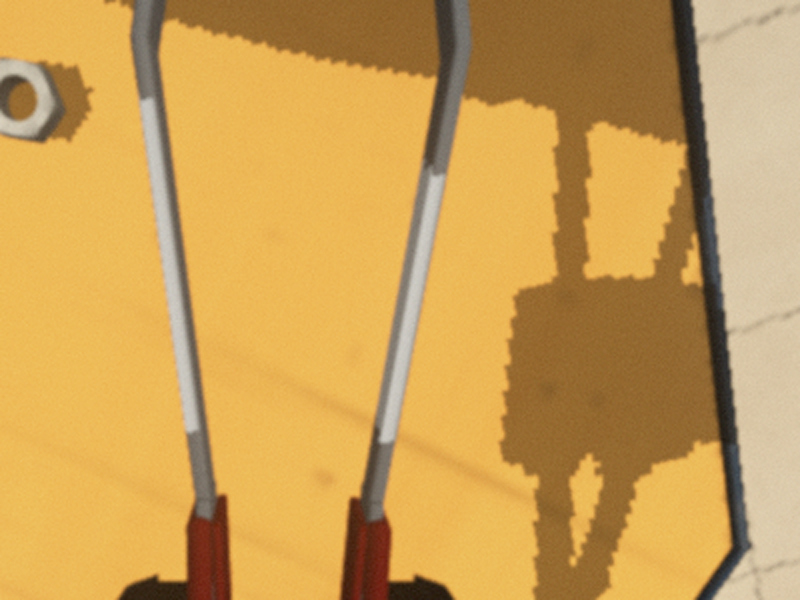

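Request:
{"op": "move_arm", "data": {"targets": [[[0.108, -0.024, 0, 0, 0, 0.01, 0.44], [0.118, -0.024, 0, 0, 0, 0.01, 0.44], [0.118, -0.024, 0, 0, 0, 0.01, 0.44], [0.118, -0.024, 0, 0, 0, 0.01, 0.44], [0.07, -0.014, 0, 0, 0, 0, 0.44]]]}}

```text
clock: 8.0
tool_pos: [0.4396, -0.3167, 0.1944]
eef_rot: [0.954, -0.097, 0.022, -0.284]
contact_force: [-0.9, 0.0, -2.3]
opening: 0.441
```

Request:
{"op": "move_arm", "data": {"targets": [[[0, 0, 0, 0, 0, 0, 0.44], [0, 0, 0, 0, 0, 0, 0.44]]]}}

```text
clock: 8.2
tool_pos: [0.4374, -0.3186, 0.1897]
eef_rot: [0.953, -0.101, 0.02, -0.285]
contact_force: [-0.5, -0.5, -0.8]
opening: 0.442
```

```bash
python3 - <<'E'
from h import *
st=r.get_state(); q=st['eef_rot']; print(st['tool_pos'],q,st['opening'])
s=snap('wrist','w4'); np.savez('w4.npz',K=s['K'],T=s['T'])
c=proj(s,(.4865,-.106,.0475)); print('nut',c,'anvil',proj(s,(.485,-.0996,.041)),s['T'][:3,3])
for q,z in [('nut',.0475),('press',.1)]:
    for f in r.find_in(s,q)[:3]: print(q,round(f['score'],2),f['centre'],ray(s,f['centre'],z).round(4))
r0,c0=int(max(0,c[0]-75)),int(c[1]-100); print(r0,c0)
cv2.imwrite('pics/w4c.png',cv2.resize(s['frame'][r0:r0+150,c0:c0+200,::-1],(800,600),interpolation=cv2.INTER_CUBIC))
E
```

```text
[ 0.43736759 -0.31859304  0.18966731] [ 0.9528818  -0.10081174  0.01981897 -0.28541283] 0.4418042380116083
nut [ 89.07065822 330.08919212] anvil [ 88.22032898 327.12011335] [ 0.43917473 -0.32840106  0.34438504]
nut 0.89 [82.1, 325.7] [ 0.4841 -0.0977  0.0475]
nut 0.89 [33.6, 241.8] [ 0.4159 -0.0254  0.0475]
nut 0.62 [200.3, 236.2] [ 0.3858 -0.1965  0.0475]
press 0.62 [91.8, 321.6] [ 0.4713 -0.1463  0.1   ]
press 0.59 [32.1, 240.2] [ 0.419  -0.0772  0.1   ]
14 230
```

View pics/w4c.png

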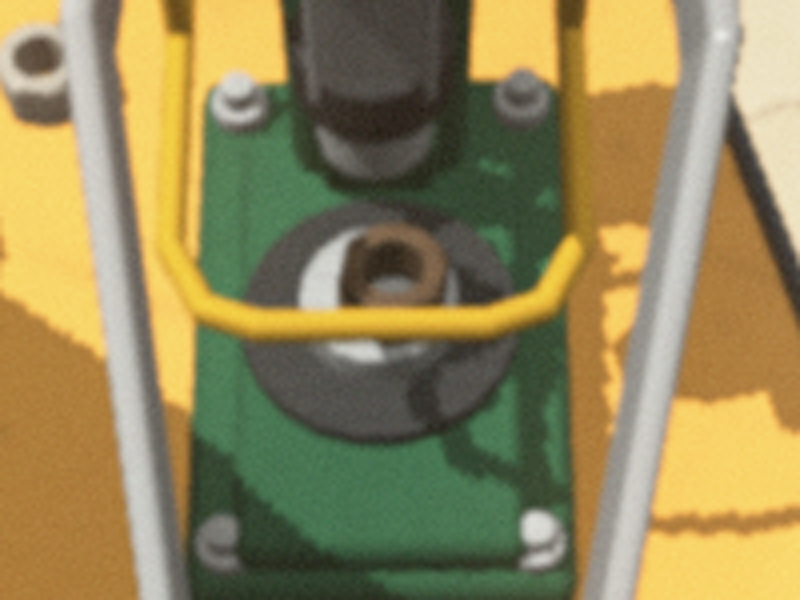

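```bash
cat > nf2.py <<'E'
from h import *
import itertools
d=np.load('w4.npz'); s=dict(K=d['K'],T=d['T'])
for n,rc,z in [('nut bore',(14+262/4,230+397/4),.054),('anvil ring',(14+297/4,230+380/4),.041),('guard',(14+322/4,230+382/4),.096),
  ('base back mid',(14+100/4,230+380/4),.029),('base front mid',(14+575/4,230+382/4),.029)]: print(n,ray(s,rc,z).round(4))
im=cv2.imread('pics/w4.png'); r0,c0,F=60,308,10
p=cv2.resize(im[r0:r0+40,c0:c0+42],None,fx=F,fy=F,interpolation=cv2.INTER_CUBIC).astype(np.float32); p=cv2.GaussianBlur(p,(0,0),4)
B,G,R=p[...,0],p[...,1],p[...,2]; sat=(R-B)/(R+1)
guard=cv2.dilate(((R-B>85)&(G>.6*R)).astype(np.uint8),np.ones((25,25)))>0; guard[np.argmax(guard.any(1)):]=True
brown=(R-B>18)&(R-G>9)&~guard
o=np.hstack([p.astype(np.uint8),cv2.merge([(brown*255).astype(np.uint8)]*3)])
pt=lambda q:((proj(s,q)-[r0,c0]+.5)*F-.5)[::-1]
res=[]
for yaw in range(0,60,3):
  A=np.radians(yaw+30+60*np.arange(6)); H=.01385*np.c_[np.cos(A),np.sin(A)]
  a=np.linspace(0,6.28,24); C=.0085*np.c_[np.cos(a),np.sin(a)]; best=(-1,)
  for x,y in itertools.product(np.arange(.480,.492,.0005),np.arange(-.110,-.090,.001)):
    m=np.zeros(R.shape,np.uint8); cv2.fillConvexPoly(m,cv2.convexHull(np.float32([pt((x+h[0],y+h[1],z)) for h in H for z in(.041,.054)])).astype(np.int32),1)
    b=np.zeros(R.shape,np.uint8); cv2.fillConvexPoly(b,np.int32([pt((x+h[0],y+h[1],.054)) for h in C]),1)
    v=~guard&(b==0); m=m>0; i=(m&brown&v).sum()/((m|brown)&v).sum()
    if i>best[0]: best=(i,x,y,m)
  res.append((best[0],yaw,best[1],best[2],best[3]))
res.sort(key=lambda t:-t[0])
for t in res: print(*[round(float(v),4) for v in t[:4]])
cv2.polylines(o,cv2.findContours(res[0][4].astype(np.uint8),0,2)[0],True,(255,0,0),2); cv2.imwrite('pics/nf.png',o)
E
python3 nf2.py
```

```text
nut bore [ 0.4869 -0.1007  0.054 ]
anvil ring [ 0.483  -0.0992  0.041 ]
guard [ 0.4743 -0.1463  0.096 ]
base back mid [ 0.4969 -0.0323  0.029 ]
base front mid [ 0.4697 -0.164   0.029 ]
0.8607 45.0 0.486 -0.102
0.8514 48.0 0.486 -0.102
0.8459 42.0 0.486 -0.102
0.838 51.0 0.4855 -0.102
0.8329 54.0 0.486 -0.102
0.8325 39.0 0.486 -0.102
0.8238 36.0 0.486 -0.102
0.8235 57.0 0.486 -0.102
0.8143 0.0 0.486 -0.102
0.8116 33.0 0.486 -0.102
0.804 3.0 0.486 -0.102
0.8022 30.0 0.486 -0.102
0.7961 27.0 0.486 -0.102
0.7958 6.0 0.486 -0.102
0.7909 24.0 0.486 -0.102
0.7908 9.0 0.486 -0.102
0.7877 12.0 0.486 -0.102
0.7852 18.0 0.486 -0.102
0.785 21.0 0.486 -0.102
0.7834 15.0 0.486 -0.102
```

View pics/nf.png

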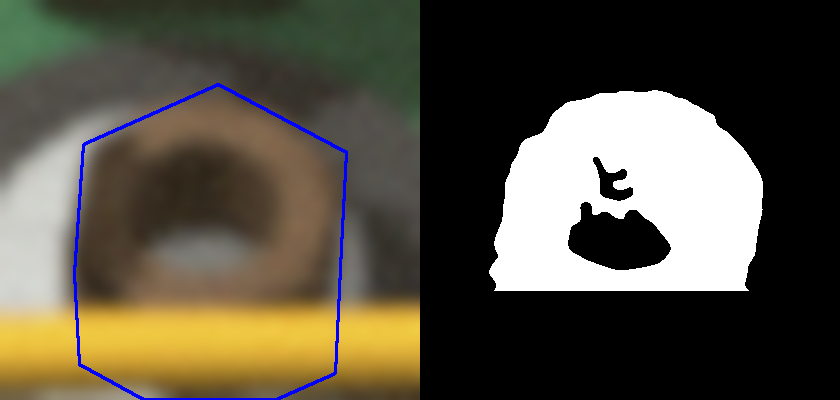

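The w4 view shows the nut clearly at crop (397,262), seen over the guard bar. The fit puts it at (0.486, -0.1015) with flats facing about -15°, so a tongs heading of 75–78° fits the flats. Press yaw is 78.3°. I now untilt and lower to approach height.

Request:
{"op": "move_arm", "data": {"targets": [[[-0.118, 0.024, 0, 0, -0.003, -0.01, 0.44], [-0.118, 0.024, 0, 0, -0.003, -0.02, 0.44], [-0.118, 0.024, 0, -0.002, -0.003, -0.02, 0.44], [-0.118, 0.024, 0, -0.002, -0.003, -0.02, 0.44], [-0.06, 0.012, 0, 0, 0, -0.02, 0.44]]]}}

```text
clock: 8.85
tool_pos: [0.4384, -0.3289, 0.1037]
eef_rot: [0.995, -0.103, 0.001, -0.008]
contact_force: [1.1, -0.1, -2.0]
opening: 0.44
```

Request:
{"op": "move_arm", "data": {"targets": [[[0, 0, 0, 0, 0, -0.01, 0.44], [0, 0, 0, 0, 0, 0, 0.44]]]}}

```text
clock: 9.05
tool_pos: [0.44, -0.323, 0.0937]
eef_rot: [0.995, -0.097, 0.0, -0.008]
contact_force: [0.1, -0.6, -0.4]
opening: 0.44
```

```bash
cat > st.py <<'E'
from h import *
from scipy.spatial.transform import Rotation as Ro
def st(yaw=77.5):
    a=r.get_state(); R=Ro.from_quat(a['eef_rot']); m=R.as_matrix(); p=a['tool_pos']
    y=np.radians(yaw); x=[np.sin(y),-np.cos(y),0]; W=Ro.from_matrix(np.c_[x,np.cross([0,0,-1],x),[0,0,-1]])
    print('pos',p.round(4),'yaw',np.degrees(np.arctan2(m[1,0],m[0,0])).round(2)+90,'fix rotvec',(W*R.inv()).as_rotvec().round(3),'open',round(a['opening'],3),'F',a['contact_force'].round(1),'t',a['clock'])
    return p
if __name__=='__main__': st()
E
python3 st.py
```

```text
pos [ 0.44   -0.323   0.0937] yaw 78.83 fix rotvec [-0.016  0.003 -0.023] open 0.44 F [ 0.1 -0.6 -0.4] t 9.05
```

Request:
{"op": "move_arm", "data": {"targets": [[[-0.008, 0.001, -0.012, -0.005, -0.003, -0.015, 0.44], [-0.008, 0.001, -0.011, -0.005, -0.002, -0.015, 0.44], [0, 0, 0, 0, 0, -0.005, 0.44], [0, 0, 0, 0, 0, 0, 0.44]]]}}

```text
clock: 9.45
tool_pos: [0.4322, -0.3307, 0.0604]
eef_rot: [0.994, -0.111, 0.004, -0.001]
contact_force: [-0.0, -0.5, -1.8]
opening: 0.441
```

```bash
python3 - <<'E'
from st import *
st()
s=snap('wrist','w5')
o=s['frame'][:,:,::-1]
cv2.imwrite('pics/w5c.png',o[:470,150:500])
# grey/bright arm edges per row
for row in (10,40,100,160,200,240): 
    f=s['frame'][row].astype(int); sat=f.max(1)-f.min(1); ok=(sat<45)&(f.max(1)>60); c=np.where(ok)[0]; c=c[(c>200)&(c<460)]
    g=np.split(c,np.where(np.diff(c)>3)[0]+1); print(row,[(int(k[0]),int(k[-1])) for k in g if len(k)>3])
E
```

```text
pos [ 0.4322 -0.3307  0.0604] yaw 77.26 fix rotvec [-0.001  0.007  0.004] open 0.441 F [-0.  -0.5 -1.8] t 9.45
10 [(244, 258), (398, 413)]
40 [(247, 257), (398, 410)]
100 [(256, 266), (388, 399)]
160 [(264, 274), (376, 387)]
200 [(270, 279), (369, 380)]
240 [(277, 285), (362, 373)]
```

```bash
python3 - <<'E'
from st import *
p=st(); s=snap('wrist'); z=p[2]-.015+.012
L=np.array([ray(s,(a,b),z) for a,b in((10,328.2),(40,328),(100,327.2),(160,325.3),(200,324.5),(240,324.2))])
k=np.polyfit(L[:,1],L[:,0],1); yaw=np.degrees(np.arctan2(1,k[0])); u=np.array([np.cos(np.radians(yaw)),np.sin(np.radians(yaw))])
off=np.polyval(k,p[1])-p[0]; o=p[:2]+[off,0]; nut=np.array([.486,-.1015])
print('tong yaw',yaw,'midline x offset at tcp',off); d=nut-o
print('jaw->nut along',d@u-.135,'lateral (+left)',u[0]*d[1]-u[1]*d[0],'shift needed',nut-(o+.135*u))
for h in (L[0],L[-1]): print(h.round(4))
E
```

```text
pos [ 0.4322 -0.3309  0.0606] yaw 77.24 fix rotvec [-0.     0.008  0.004] open 0.439 F [-0.1 -0.8 -0.5] t 9.5
tong yaw 76.2211476091691 midline x offset at tcp 0.0006303515872611021
jaw->nut along 0.10046844816368644 lateral (+left) 0.0030396727291150394 shift needed [0.02097687 0.09830117]
[ 0.4593 -0.2229  0.0576]
[ 0.441  -0.2982  0.0576]
```

Request:
{"op": "move_arm", "data": {"targets": [[[0, 0.003, 0, 0.003, 0.015, -0.001, 0.44], [0, 0, 0, 0.004, 0.016, -0.001, 0.44], [0, 0, 0, 0.004, 0.016, 0, 0.44], [0, 0, 0, 0.004, 0.012, 0, 0.44], [0, 0, 0, 0, 0, 0, 0.44]]]}}

```text
clock: 10.05
tool_pos: [0.4507, -0.2728, 0.0623]
eef_rot: [0.994, -0.113, 0.007, -0.0]
contact_force: [-0.8, 0.1, -0.0]
opening: 0.444
```

```bash
python3 st.py
```

```text
pos [ 0.4507 -0.2728  0.0623] yaw 76.99 fix rotvec [0.001 0.013 0.009] open 0.444 F [-0.8  0.1 -0. ] t 10.05
```

Request:
{"op": "move_arm", "data": {"targets": [[[0, 0.012, 0.008, -0.007, 0, -0.004, 0.44], [0, 0, 0, 0, 0, 0, 0.44], [0, 0, 0, 0, 0, 0, 0.44]]]}}

```text
clock: 10.35
tool_pos: [0.4429, -0.2751, 0.0585]
eef_rot: [0.994, -0.11, 0.0, 0.002]
contact_force: [0.3, 0.7, -0.5]
opening: 0.44
```

```bash
python3 st.py
```

```text
pos [ 0.4429 -0.2751  0.0585] yaw 77.38 fix rotvec [0.003 0.    0.002] open 0.44 F [ 0.3  0.7 -0.5] t 10.35
```

Request:
{"op": "move_arm", "data": {"targets": [[[0, 0, 0, 0.002, 0.01, 0, 0.44], [0, 0, 0, 0.002, 0.01, -0.001, 0.44], [0, 0, 0, 0.002, 0.01, -0.001, 0.44], [0, 0, 0, 0, 0, 0, 0.44], [0, 0, 0, 0, 0, 0, 0.44]]]}}

```text
clock: 10.85
tool_pos: [0.4491, -0.2427, 0.0561]
eef_rot: [0.994, -0.11, 0.0, 0.001]
contact_force: [-0.3, -1.2, -0.6]
opening: 0.444
```

```bash
python3 st.py
```

```text
pos [ 0.4491 -0.2427  0.0561] yaw 77.33 fix rotvec [0.003 0.    0.003] open 0.444 F [-0.3 -1.2 -0.6] t 10.85
```

Request:
{"op": "move_arm", "data": {"targets": [[[0, 0, 0, 0.003, 0.009, 0.001, 0.44], [0, 0, 0, 0.001, 0.001, 0, 0.44], [0, 0, 0, 0, 0, 0, 0.44]]]}}

```text
clock: 11.15
tool_pos: [0.4537, -0.232, 0.0573]
eef_rot: [0.994, -0.11, 0.0, 0.002]
contact_force: [0.2, 0.4, -1.2]
opening: 0.44
```

```bash
python3 - <<'E'
from st import *
st(); t=snap('top','t6'); s=snap('side','s6'); w=snap('wrist','w6')
a=cv2.resize(t['frame'][170:270,290:390,::-1],(400,400),interpolation=cv2.INTER_CUBIC)
b=cv2.resize(s['frame'][220:340,280:400,::-1],(400,400),interpolation=cv2.INTER_CUBIC)
o=np.zeros((600,800,3),np.uint8); o[:400,:400]=a; o[:400,400:]=b; o[400:,:400]=cv2.resize(w['frame'][:200,120:520,::-1],(400,200)); cv2.imwrite('pics/m6.png',o)
E
```

```text
pos [ 0.4537 -0.232   0.0573] yaw 77.33 fix rotvec [0.003 0.    0.003] open 0.44 F [ 0.2  0.4 -1.2] t 11.15
```

View pics/m6.png

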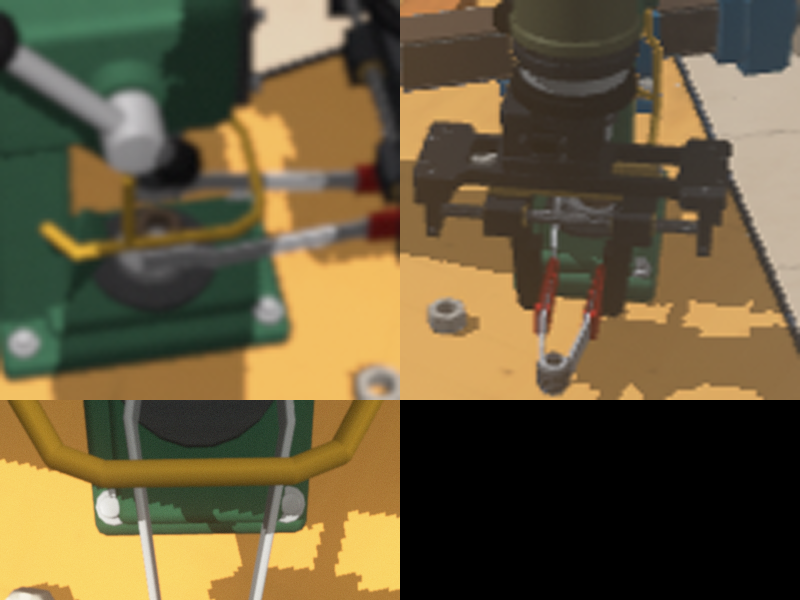

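The jaws straddle the nut under the guard, as the top crop shows: near jaw at (150,258), nut at (155,220), far jaw at (160,183). Closing.

Request:
{"op": "move_arm", "data": {"targets": [[[0, 0, 0, 0, 0, 0, 0.41], [0, 0, 0, 0, 0, 0, 0.38], [0, 0, 0, 0, 0, 0, 0.35], [0, 0, 0, 0, 0, 0, 0.3], [0, 0, 0, 0, 0, 0, 0.25]]], "force": 35}}

```text
clock: 11.8
tool_pos: [0.4529, -0.2333, 0.0572]
eef_rot: [0.994, -0.111, 0.0, 0.002]
contact_force: [-0.6, 0.6, -1.7]
opening: 0.361
```

Request:
{"op": "move_arm", "data": {"targets": [[[0, 0, 0, 0, 0, 0, 0.25], [0, 0, 0, 0, 0, 0, 0.25], [0, 0, 0, 0, 0, 0, 0.25], [0, 0, 0, 0, 0, 0, 0.25], [0, 0, 0, 0, 0, 0, 0.25]]]}}

```text
clock: 12.3
tool_pos: [0.453, -0.2333, 0.0572]
eef_rot: [0.994, -0.111, 0.0, 0.002]
contact_force: [-1.8, -0.4, -2.1]
opening: 0.359
```

Opening stopped at 0.359 (31.6 mm), which matches the nut held flat to flat. I lift slightly and draw it out.

Request:
{"op": "move_arm", "data": {"targets": [[[0, 0, 0, 0, 0, 0.003, 0.25], [0, 0, 0, 0, 0, 0.004, 0.25], [0, 0, 0, -0.001, -0.006, 0, 0.25], [0, 0, 0, -0.002, -0.01, 0, 0.25], [0, 0, 0, -0.003, -0.012, 0, 0.25]]]}}

```text
clock: 12.8
tool_pos: [0.4472, -0.2616, 0.065]
eef_rot: [0.994, -0.11, 0.0, 0.002]
contact_force: [-0.2, -0.6, -1.0]
opening: 0.358
```

Request:
{"op": "move_arm", "data": {"targets": [[[0, 0, 0, -0.003, -0.014, 0, 0.25], [0, 0, 0, -0.003, -0.014, 0, 0.25], [0, 0, 0, -0.003, -0.014, 0, 0.25], [0, 0, 0, -0.003, -0.014, 0, 0.25], [0, 0, 0, -0.003, -0.01, 0, 0.25]]]}}

```text
clock: 13.3
tool_pos: [0.4278, -0.3375, 0.0646]
eef_rot: [0.994, -0.113, -0.001, 0.003]
contact_force: [0.4, -0.3, -0.5]
opening: 0.36
```

```bash
python3 st.py
```

```text
pos [ 0.4278 -0.3375  0.0646] yaw 77.01 fix rotvec [ 0.006 -0.002  0.009] open 0.36 F [ 0.4 -0.3 -0.5] t 13.3
```

Request:
{"op": "move_arm", "data": {"targets": [[[0, 0, 0, -0.002, -0.015, 0, 0.25], [0, 0, 0, -0.002, -0.015, 0.01, 0.25], [0, 0, 0, -0.002, -0.015, 0.02, 0.25], [0, 0, 0, -0.001, -0.01, 0.025, 0.25], [0, 0, 0, 0, -0.005, 0.025, 0.25]]]}}

```text
clock: 13.8
tool_pos: [0.4125, -0.4036, 0.1427]
eef_rot: [0.993, -0.116, -0.006, 0.001]
contact_force: [-0.3, 0.3, -1.4]
opening: 0.355
```

Request:
{"op": "move_arm", "data": {"targets": [[[0, 0, 0, 0, 0, 0.025, 0.25], [0, 0, 0, 0, 0, 0.025, 0.25], [0, 0, 0, 0, 0, 0.02, 0.25], [0, 0, 0, 0, 0, 0.01, 0.25], [0, 0, 0, 0, 0, 0, 0.25]]]}}

```text
clock: 14.3
tool_pos: [0.4083, -0.4094, 0.2281]
eef_rot: [0.993, -0.12, -0.006, 0.003]
contact_force: [0.6, -0.5, -0.9]
opening: 0.357
```

Request:
{"op": "move_arm", "data": {"targets": [[[0, 0, 0, 0, 0, 0, 0.25], [0, 0, 0, 0, 0, 0, 0.25], [0, 0, 0, 0, 0, 0, 0.25]]]}}

```text
clock: 14.6
tool_pos: [0.4064, -0.409, 0.2253]
eef_rot: [0.993, -0.12, -0.008, 0.002]
contact_force: [0.2, 0.5, -1.2]
opening: 0.361
```

```bash
python3 - <<'E'
from st import *
p=st(); q=[snap('side','s7'),snap('top','t7')]; u=np.array([np.cos(np.radians(76)),np.sin(np.radians(76)),0])
e=p+.135*u; e[2]=p[2]-.005; o=np.zeros((400,800,3),np.uint8)
print('nut est',e)
for i,s in enumerate(q):
    c=proj(s,e); print(c); a,b=int(max(0,c[0]-50)),int(c[1]-50)
    o[:,400*i:400*i+400]=cv2.resize(s['frame'][a:a+100,b:b+100,::-1],(400,400),interpolation=cv2.INTER_CUBIC)
    for f in r.find_in(s,'nut')[:4]: print('nut',round(f['score'],2),f['centre'])
cv2.imwrite('pics/m7.png',o)
E
```

```text
pos [ 0.4064 -0.409   0.2253] yaw 76.19 fix rotvec [ 0.002 -0.016  0.023] open 0.361 F [ 0.2  0.5 -1.2] t 14.6
nut est [ 0.43903433 -0.27799873  0.22032391]
[247.61896363 326.31947757]
nut 0.71 [271.4, 344.0]
nut 0.44 [309.7, 293.5]
[160.55408961 428.48246822]
nut 0.67 [266.5, 384.3]
nut 0.49 [159.1, 424.7]
nut 0.24 [205.0, 320.2]
```

View pics/m7.png

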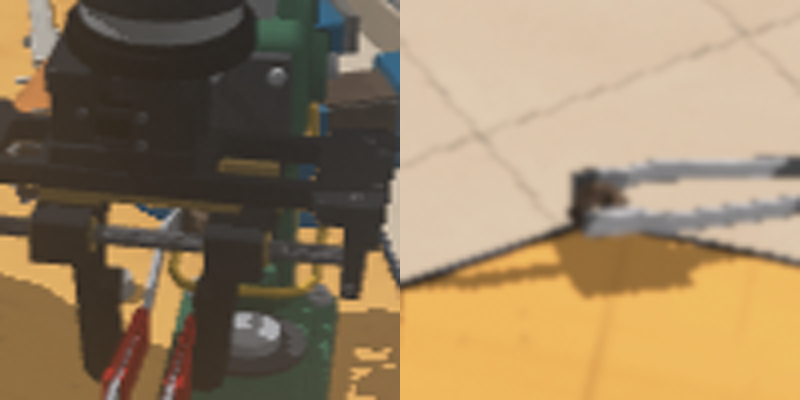

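The top crop at (600,190) shows the nut clamped between the jaws, and the side crop at (255,325) shows the anvil empty. Handing in.

```bash
python3 -c "
from st import *
st(); print(np.abs(r.get_state()['qd']).max()); print(r.finish_job())"
```

```text
pos [ 0.4068 -0.4091  0.2259] yaw 76.2 fix rotvec [ 0.003 -0.015  0.023] open 0.358 F [ 0.6 -0.1 -1.4] t 14.8
0.003936687158072665
the job is handed in; nothing more can be done
None
```

The job is handed in at 14.8 s of the 51 s allowed; it reports no verdict. I picked the tongs up by their red grips and carried them half-squeezed. I then reached in under the guard, closed the jaws on the nut's flats, lifted it slightly, drew it out through the front and raised it.

**Last checks:**
- **Grip:** the opening stood at 0.358 (31.5 mm), which matches the 24 mm nut in the jaws. The last top picture shows the nut between the jaws.
- **Position:** the nut should be about 0.21 m above the table and about 0.18 m from the ram axis. I worked this out from the tool pose; it was not seen directly in a picture.
- **At rest:** joint speeds were below 0.004 rad/s. The outside-force reading stayed around 2 N or less from pickup to hand-in, with no sign of contact with the press.
- **Anvil:** the last side picture shows it empty.

**Disagreements and gaps:**
- The detector's best "nut" hit in the last side picture, at pixel (271, 344), falls on the press by the anvil. The picture shows the anvil empty, so I took it as a false report.
- I could not read the contact force on the nut directly, and I did not measure the loose parts again at the end.

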